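# Culture dish from the covered blue-light viewer to the sloping stage of the colony counter

## Robot

A 6-joint arm with a two-finger parallel gripper is mounted at the origin on a cart in front of the work surface, level with it; the furniture and walls round the work are solid. World frame = base frame: x ahead of the robot, y to its left, z up, the work surface at z = 0. Lengths are in m, angles in rad, forces in N, time in s.
With the tool pointing down it reaches from about 0.375 to 0.975 m from the base axis. Payload 3.8 kg.
Tool frame: the origin (TCP) lies at the very end of the fingers, on their centre line; the grasp point (between the pads) lies 19 mm behind it; z points along the fingers, y is the line along which they close (so a half turn about z gives the same grasp; the last joint's range is limited). The gripper opens to 88 mm and grips with 3 to 60 N. Pads are 18 mm wide; open, the fingers measure 123 mm over their backs; the gripper's body (75 mm by 187 mm) begins 45 mm behind the grasp point.
Start: joints at [-1.37, 0.264, 1.604, -0, 1.274, -0.037], TCP at [0.159, -0.656, 0.239] pointing down, gripper open.
Joint ranges: [-2.63, 2.63], [-0.94, 2.18], [0.31, 2.57], [-1.31, 4.45], [0, 2.66], [-2.55, 2.55]. Speed limits (rad/s): [2.57, 2.57, 3.14, 3.14, 3.14, 3.14].

## Interface

Orientations are given as [roll, pitch, yaw] about the fixed x, y, z axes, in that order (R = Rz(yaw) Ry(pitch) Rx(roll)).
In Python, from plant import manip gives the robot as it stands. The module is installed in compiled form; this text tells all that it offers.
- The arm moves only by the tool move_arm, never from a script. Its argument "motion" is a list of rows, each a list of 6 numbers: the shift along the tool's x, y, z in m, then the turn, a rotation vector about the tool's x, y, z in degrees. A call has exactly 5 rows; each row is the pose to reach, as a shift and turn from the pose commanded when the call began, along the tool's axes at that moment; what a row does not reach only later rows make up. A row lasts 1/12 s, in which the tool goes at most 41.7 mm and 7.16 degrees, less where a joint would pass 70% of its speed; a pose out of reach is approached as far as the arm can. A call with a gripper value outside its range is refused whole. "grip" is the opening, from 0 (shut) to 1 (fully open), set as the call begins (left out, the last holds). The fingers move at their own pace and stop on an object; the grip force is fixed at half the most. Time passes only in rows, so rows that repeat a pose let the fingers close, or fill a call up. It gives the time, the measured TCP pose, the force, the opening and the grip force at its end, in the units of the state.
- manip.get_state(): the state, without advancing time (a new reading comes with each control period).
- manip.camera(name): name is "side" or "top" or "wrist"; returns the picture (420x560x3 uint8, blue, green, red); there is no depth.
- manip.camera_params(name): a dict with "camera_matrix" (3x3 intrinsics, pixels), "R" (3x3) and "t" (3): a world point X has camera coordinates R X + t. Camera axes: x right, y down, z forward; pixel columns grow to the right and rows downward; lengths in m; the calibration is good to about 2 mm. The wrist camera is an equidistant fisheye: a pixel r from the principal point sees the ray r / f radians off the axis. A picture is of the moment at which its call begins: read the wrist's pose just before it. camera_params takes no time and is no camera call; for the wrist camera it gives the pose at the moment of the call.
- manip.finish_job(): hands the job in; it is judged then, once.
Trained networks look in the newest picture that a camera, given by its name, has taken for a name from the list of things; names that differ only in an ending like _2 or _b are one class to them, and where a whole thing is asked for, a point or a joint stands for the part that bears it (a point fixed in the world has none). Each returns a list of dicts, best first, with "conf" (0 to 1); they miss things now and then, are a little off and sometimes report something else, mostly with a low value. They report only what shows in the picture. A call takes as long as a camera call.
- manip.search_frame(camera, name): "location" ([x, y, z] in m, in world coordinates, good to about 4 mm: the middle of the surface that is visible of it).
- manip.trace(camera, name): "pixels" (420x560 bool, what is visible of it).
- manip.spot_point(camera, name): "location" ([x, y, z] in m, in world coordinates, good to about 4 mm: a listed point, or the origin of a listed thing).
The state is a dict: "clock": time; "joints": joint angles; "joint_velocities": joint speeds; "tau": joint torques, N m; "tool_pos": TCP position; "tcp_rot": TCP orientation; "wrist_force": force on the tool from outside, world axes, zero at the start; "wrist_torque": the same for the moment, N m; "opening": finger opening in m; "gripper_force": force on a finger pad.
Only numpy, scipy, OpenCV 4.12 (cv2) and the standard library are available. Lean on these libraries where they do the work, as an engineer would, in place of code of your own. Each camera call takes 0.05 s, during which the arm holds its last target. There are 200 camera calls.

## Task

The culture dish is to be counted: lift the amber cover of the blue-light viewer by its bar until the stay on its side drops behind its tooth, let the cover down gently onto the stay and let go, so that it stands propped. Then take the dish out from under it, without dropping it or tipping it over, and set it flat on the sloping round stage of the colony counter, centred and resting against the two stop pins. Leave the cover propped open, never let it slam shut, and do not disturb the other things on the desk.

Things in the scene. Friction and masses are not known exactly. Their poses are not given: they have to be found in the camera images.
- viewer: blue-light viewer: white flat box 155 (x) x 206 (y) x 48 mm, fixed to the desk; origin at the centre of its underside, x points to its back (hinge side), y to its left. The lit window on its top, where the dish lies, is level and without a rim, 48 mm above the origin. Its front face is 78 mm in front of the origin
- cover (a joint): hinge of the amber see-through cover, rad: 0 closed, 1.5 fully up (stop). The cover weighs about 0.25 kg and falls shut unless the stay holds it. Lift it to about 1.42, where the stay has dropped behind its tooth by itself (it does so at about 1.32), then lower it: it comes to rest on the stay at about 1.29
- stay (a joint): the stay, a thin steel rod with a red stud, pivoted on the cover's right flank, rad: 0 with the cover shut, about 2.07 when it props the cover. As the cover rises, gravity keeps its tip sliding back along the steel track on the viewer's right margin until it drops behind the one tooth there; it needs no handling
- cover_handle (a point): middle of the round black bar on the cover's front: 11 mm thick, 100 mm long along the viewer's y (posts 42 mm either side of the middle), 35 mm in front of the cover's front face. It moves with the cover on a circle about the hinge; closed, it is 175 mm in front of the hinge and 6 mm below it. Axes as the viewer's when closed
- cover_hinge (a point): middle of the cover's hinge axis (along the viewer's y), 74 mm above the desk, 72 mm behind the viewer's origin; axes as the viewer's. The cover is a shallow hood 140 mm long, 170 wide, with 24 mm skirts at front and sides; propped, its front skirt's edge and the bar hang 63 mm in front of the hinge, 120 to 170 mm above the box
- dish_center (a point): centre, half-way up, of the round clear glass culture dish under the cover: lid 64 mm across, walls 60 mm across where fingers close on it, 15 mm high, about 25 g; z is its axis. Its centre lies 90 to 100 mm in front of the hinge
- counter: colony counter, a grey wedge-shaped console 170 (x) x 136 (y) mm, fixed to the desk, 30 mm high in front, 106 mm at the back; origin at the centre of its underside, x points to its back. The stage stands 12 mm proud of its sloping face. A lens on an arm stands swung away behind, 50 to 160 mm behind the origin and up to 300 mm high
- stage_top (a point): centre of the upper face of the counter's round white stage, 74 mm across, about 85 mm above the desk; z is the normal of the face, which slopes 24 degrees down to the counter's front; x points up the slope, y along the level. Two black stop pins, 6 mm thick and 7 high, stand 28 mm down the slope, 18 mm either side: a dish against both is centred on the stage
- spare_dish: an empty dish like the other, lying on the desk; origin at the centre of its underside; leave it alone
- tape_roll: roll of tape 62 mm across, 18 mm high; origin at the centre of its underside; leave it alone
- wash_bottle: white wash bottle with red spout, 158 mm high; origin at its underside; leave it alone
- dropper_bottle: brown dropper bottle, 30 mm across, 97 mm high; origin at the centre of its underside; leave it alone
- cuvette_box: dark foam block with two cuvettes, 50 mm; origin at the centre of its underside; leave it alone
- rubber_bulb: red rubber bulb lying on the desk, 86 x 43 mm; origin at its underside; leave it alone

How it is judged:
On the way, in this order (a step that is already met when the one before it is completed fails the run):
1. the cover stands propped on its stay, let go (value of joint cover between 1.2 and 1.36 rad and contact force between each of the arm, the fingers and viewer below 0.05 N), for 0.3 s.
2. the dish is lifted clear of the viewer, the cover still propped (value of joint cover above 1.2 rad and height (world z) of dish_center above 0.085 m), for 0.1 s.
At the end, for the whole second after the job is handed in: The cover stands propped on its stay (1.2 to 1.36 rad), and the dish lies at rest flat on the counter's sloping stage (within 0.08 rad), its centre within 7 mm of the stage's centre across and up the slope, 5 mm down the slope, at the stop pins, and let go (value of joint cover between 1.2 and 1.36 rad and x of dish_center in the frame of stage_top between -0.005 and 0.007 m and y of dish_center in the frame of stage_top between -0.007 and 0.007 m and z of dish_center in the frame of stage_top between 0.004 and 0.011 m and angle between the z axis of dish_center and the z axis of stage_top, either way round below 0.08 rad and linear speed of dish below 0.01 m/s); the robot touches nothing.
It fails at once if the cover slammed shut (value of joint cover below 0.15 rad and velocity of joint cover below -2 rad/s).
It fails at once if the dish was dropped (contact force between the fingers and dish below 0.001 N and linear speed of dish above 0.6 m/s).
It fails at once if the dish was tipped over (angle between dish_center's own z axis and vertical above 1.2 rad).
It fails at once if another thing on the desk was moved by more than 3 cm (distance of any of spare_dish, tape_roll, wash_bottle, dropper_bottle, cuvette_box, rubber_bulb from where it was at the start of the episode above 0.03 m).
It also fails if it takes over 64 s, if anything falls off the work surface, if the arm or the gripper's body presses on something with over 40 N, if the wrist force passes 120 N, or if a joint passes its speed limit or range.

## Working session

There is one attempt and no reset: what is moved stays moved. The work goes in short steps, Python scripts to look and compute and a tool call to move; the robot and the scene stay as the last step left them, time stands still between calls to the robot, and variables do not carry over. Pictures are saved under pics/ and viewed, at most 10 in all, crops included, and the job is handed in when it is done.

Besides the shell and the picture viewer there is one more tool, called by a JSON object that holds its "api" and its "payload", one argument or row to a line. move_arm: Moves the arm, as the interface text tells. Its arguments: {"type":"object","properties":{"motion":{"type":"array"},"grip":{"type":"number"}},"required":["motion"]}

```bash
mkdir -p pics; cat > h.py <<'E'
import numpy as np, cv2
from scipy.spatial.transform import Rotation as Rn
from plant import manip
def tool():
    s=manip.get_state(); return np.array(s["tool_pos"]), Rn.from_euler('xyz',s["tcp_rot"])
E
python3 - <<'E'
from h import *
for c in("side","top"):
    cv2.imwrite(f"pics/{c}0.png",manip.camera(c))
    for n in("viewer","cover_handle","cover_hinge","dish_center","counter","stage_top"):
        r=manip.spot_point(c,n)[:2]
        print(c,n,[(np.round(d["location"],3).tolist(),round(d["conf"],2)) for d in r])
for n in("spare_dish","tape_roll","wash_bottle","dropper_bottle","cuvette_box","rubber_bulb"):
    r=manip.spot_point("top",n)[:1]; print(n,[np.round(d["location"],3).tolist() for d in r])
print(manip.get_state())
E
```

```text
side viewer [([0.531, -0.091, 0.0], 0.75)]
side cover_handle [([0.426, -0.089, 0.064], 0.95)]
side cover_hinge [([0.602, -0.091, 0.074], 0.66), ([0.358, -0.199, -0.003], 0.37)]
side dish_center [([0.369, 0.004, -0.004], 0.31)]
side counter [([0.502, 0.417, -0.004], 0.66), ([0.626, 0.271, -0.001], 0.16)]
side stage_top [([0.511, 0.422, 0.082], 0.67)]
top viewer [([0.531, -0.087, 0.001], 0.93)]
top cover_handle [([0.427, -0.091, 0.067], 0.95)]
top cover_hinge [([0.602, -0.088, 0.07], 0.85)]
top dish_center []
top counter [([0.501, 0.416, 0.003], 0.7)]
top stage_top [([0.51, 0.419, 0.085], 0.61)]
spare_dish [[0.377, 0.114, -0.002]]
tape_roll [[0.361, 0.006, 0.005]]
wash_bottle [[0.63, 0.276, -0.0]]
dropper_bottle [[0.369, 0.286, -0.001]]
cuvette_box [[0.573, 0.187, 0.002]]
rubber_bulb [[0.358, -0.203, -0.001]]
{'clock': 1.0, 'joints': array([-1.36990845e+00,  2.63913047e-01,  1.60398277e+00,  6.25143156e-06,
        1.27369907e+00, -3.68925255e-02]), 'joint_velocities': array([ 0.00077557, -0.00019196, -0.00134988, -0.00076286,  0.00128835,
       -0.00111938]), 'tau': array([ 2.91029392e-04, -5.02064037e+01, -3.57271457e+01,  7.30082346e-02,
        1.82445953e-02, -7.49436566e-06]), 'tool_pos': array([ 0.15899944, -0.65601017,  0.23870624]), 'tcp_rot': array([-3.14159064e+00, -6.05595422e-06,  2.37778570e-01]), 'wrist_force': array([ 0.5551814 , -0.54611327,  0.91086586]), 'wrist_torque': array([ 0.00332521, -0.00257648,  0.02824214]), 'gripper_force': 0.0, 'opening': 0.08816375966238958}
```

View pics/top0.png

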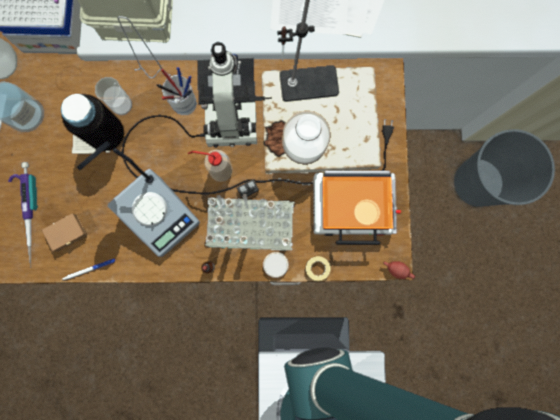

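View pics/side0.png

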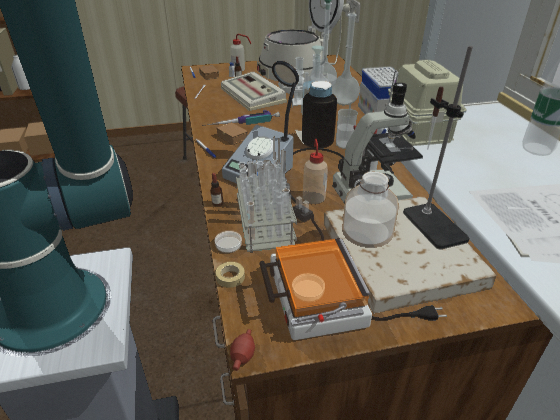

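```bash
python3 - <<'E'
from h import *
# yaw of viewer / counter: from mask min-area rects
for n in("viewer","cover_handle","counter"):
    r=manip.trace("top",n)
    m=r[0]["pixels"].astype(np.uint8); 
    c=max(cv2.findContours(m,0,2)[0],key=cv2.contourArea); print(n,cv2.minAreaRect(c))
p=manip.camera_params("top"); print(p)
E
```

```text
viewer ((356.5, 206.99996948242188), (73.99998474121094, 86.99998474121094), 90.0)
cover_handle ((360.0, 208.0), (76.0, 78.0), 90.0)
counter ((142.25001525878906, 199.75001525878906), (111.72286987304688, 57.27564239501953), 45.0)
{'camera_matrix': array([[454.25273345,   0.        , 269.75689514],
       [  0.        , 454.25273345, 215.69626169],
       [  0.        ,   0.        ,   1.        ]]), 'R': array([[-0.00592018, -0.99997501, -0.00386313],
       [-0.99281136,  0.0063395 , -0.11952165],
       [ 0.11954315,  0.00312777, -0.99282408]]), 't': array([0.13170835, 0.50042739, 1.13734377])}
```

Top view: the amber cover with its bar sits at about (357,237) px, with the dish under it at (367,212) and the counter with its stage at (150,208). A tube rack stands between viewer and counter, roughly (205–295, 200–250). Side view: bar on the robot side at (268,280), stay stud at (322,317), and the tall tubes rule out low travel.

```bash
cat >> h.py <<'E'
def ori(yaw,tilt,az=0):
    z=lambda a:Rn.from_euler('z',a,degrees=True)
    return z(az)*Rn.from_euler('y',-tilt,degrees=True)*z(yaw-az)*Rn.from_euler('x',180,degrees=True)
def plan(wps,start=None):
    p,R=start or tool()
    for q,Q in wps:
        q=np.array(q,float)
        n=max(1,int(np.ceil(max(np.linalg.norm(q-p)/.2,np.degrees((R.inv()*Q).magnitude())/35)-1e-3)))
        p0,R0=p,R; rv=(R0.inv()*Q).as_rotvec()
        for k in range(1,n+1):
            p1=p0+(q-p0)*k/n; R1=R0*Rn.from_rotvec(rv*k/n)
            print(np.round(R.inv().apply(p1-p),4).tolist(),np.round(np.degrees((R.inv()*R1).as_rotvec()),1).tolist())
            p,R=p1,R1
        print('--')
E
python3 - <<'E'
from h import *
P=manip.camera_params("top");K,R,t=P["camera_matrix"],P["R"],P["t"]
def ray(u,v,z):
    d=R.T@np.linalg.solve(K,[u,v,1]); c=-R.T@t; return c+d*(z-c[2])/d[2]
print("dish",ray(367,212,.0555),"stage",ray(150,208,.085), "barends",ray(338,238,.068),ray(380,238,.068))
o=ori(90,30); bar=np.array([.4265,-.09,.068]); z=o.apply([0,0,1])
plan([((bar-.09*z).tolist(),o)])
E
```

```text
dish [ 0.50599106 -0.11605404  0.0555    ] stage [0.51555932 0.4225304  0.085     ] barends [ 0.44010588 -0.03976859  0.068     ] [ 0.43946374 -0.14343915  0.068     ]
[0.0874, -0.1244, 0.0232] [-6.3, 5.0, -18.6]
[0.1211, -0.0926, 0.0202] [-6.3, 5.0, -18.6]
[0.1429, -0.0517, 0.0238] [-6.3, 5.0, -18.6]
[0.15, -0.0068, 0.0334] [-6.3, 5.0, -18.6]
--
```

{"api": "move_arm", "payload": {
  "motion": [
    [0.0874,-0.1244,0.0232,-6.3,5,-18.6],
    [0.0874,-0.1244,0.0232,-6.3,5,-18.6],
    [0.0874,-0.1244,0.0232,-6.3,5,-18.6],
    [0.0874,-0.1244,0.0232,-6.3,5,-18.6],
    [0.0874,-0.1244,0.0232,-6.3,5,-18.6]
  ],
  "grip": 0.26
}}

```text
clock: 1.57
tool_pos: [0.2151, -0.5084, 0.2133]
tcp_rot: [3.025, -0.071, 0.569]
wrist_force: [0.3, 0.1, -0.8]
opening: 0.0566
gripper_force: 0.0
```

{"api": "move_arm", "payload": {
  "motion": [
    [0.1211,-0.0926,0.0202,-6.3,5,-18.6],
    [0.1211,-0.0926,0.0202,-6.3,5,-18.6],
    [0.1211,-0.0926,0.0202,-6.3,5,-18.6],
    [0.1211,-0.0926,0.0202,-6.3,5,-18.6],
    [0.1211,-0.0926,0.0202,-6.3,5,-18.6]
  ]
}}

```text
clock: 1.98
tool_pos: [0.2703, -0.3684, 0.1907]
tcp_rot: [2.884, -0.095, 0.905]
wrist_force: [0.4, 0.3, 0.4]
opening: 0.0237
gripper_force: 0.0
```

{"api": "move_arm", "payload": {
  "motion": [
    [0.1429,-0.0517,0.0238,-6.3,5,-18.6],
    [0.1429,-0.0517,0.0238,-6.3,5,-18.6],
    [0.1429,-0.0517,0.0238,-6.3,5,-18.6],
    [0.1429,-0.0517,0.0238,-6.3,5,-18.6],
    [0.1429,-0.0517,0.0238,-6.3,5,-18.6]
  ]
}}

```text
clock: 2.4
tool_pos: [0.3263, -0.2278, 0.1683]
tcp_rot: [2.744, -0.071, 1.244]
wrist_force: [0.2, -0.2, -0.2]
opening: 0.0227
gripper_force: 0.0
```

```bash
python3 - <<'E'
from h import *
s=manip.get_state();print(s["clock"],s["tool_pos"],s["tcp_rot"],s["joints"],s["opening"])
o=ori(90,30); bar=np.array([.4265,-.09,.068]); z=o.apply([0,0,1])
plan([((bar-.09*z).tolist(),o)])
E
```

```text
2.4 [ 0.32625695 -0.22783062  0.16828286] [ 2.74424409 -0.07111904  1.2436296 ] [-0.90376355 -0.48191782  2.45743316  0.34852471  0.89241819 -0.74496778] 0.022693888331149395
[0.1463, -0.0053, 0.0334] [-6.5, 4.7, -18.6]
--
```

{"api": "move_arm", "payload": {
  "motion": [
    [0.146,-0.005,0.033,-6.5,4.7,-18.6],
    [0.146,-0.005,0.033,-6.5,4.7,-18.6],
    [0.146,-0.005,0.033,-6.5,4.7,-18.6],
    [0.146,-0.005,0.033,-6.5,4.7,-18.6],
    [0.146,-0.005,0.033,-6.5,4.7,-18.6]
  ]
}}

```text
clock: 2.82
tool_pos: [0.3889, -0.0936, 0.1531]
tcp_rot: [2.621, 0.001, 1.575]
wrist_force: [-0.6, -0.5, -0.2]
opening: 0.0228
gripper_force: 0.0
```

```bash
python3 - <<'E'
from h import *
s=manip.get_state();print(s["clock"],s["tool_pos"],s["tcp_rot"],s["joints"],s["opening"])
P=manip.camera_params("wrist")
cv2.imwrite("pics/w1.png",manip.camera("wrist"))
for n in("cover_handle","dish_center","cover_hinge"):
    print(n,[(np.round(d["location"],4).tolist(),round(d["conf"],2)) for d in manip.spot_point("wrist",n)[:2]])
print(P["camera_matrix"].tolist(), (-P["R"].T@P["t"]).tolist())
E
```

```text
2.8167 [ 0.38885278 -0.09355734  0.15306556] [2.62125842e+00 1.24734886e-03 1.57467522e+00] [-0.50815158 -0.5747995   2.56765883  0.37648763  0.72078623 -0.74293485] 0.022835174127122725
cover_handle [([0.425, -0.0895, 0.0652], 0.9), ([0.53, -0.0889, -0.001], 0.34)]
dish_center []
cover_hinge [([0.6003, -0.0911, 0.0703], 0.74)]
[[325.19226210127806, 0.0, 275.6906069890026], [0.0, 325.19226210127806, 212.21808551826015], [0.0, 0.0, 1.0]] [0.3164787739597271, -0.020749147403956076, 0.27805557918169754]
```

View pics/w1.png

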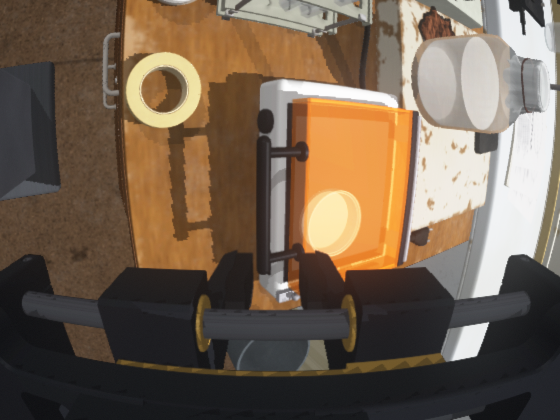

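The wrist view shows the bar as a vertical black rod at x≈264 px, rows 140–270. The fingers are below it in the picture and line up with it; the dish sits under amber at (332,222). The reported bar position agrees with its nominal height. The elbow is at its limit, so I'll use less tilt.

```bash
python3 - <<'E'
from h import *
o=ori(90,20); bar=np.array([.4255,-.09,.067]); z=o.apply([0,0,1])
plan([((bar-.06*z).tolist(),o),((bar+.013*z).tolist(),o)])
E
```

```text
[0.0082, 0.0008, 0.0341] [9.7, 0.2, -0.2]
--
[-0.0, 0.0, 0.073] [-0.0, -0.0, -0.0]
--
```

{"api": "move_arm", "payload": {
  "motion": [
    [0.008,0.001,0.034,9.7,0,0],
    [0.008,0.001,0.034,9.7,0,0],
    [0.008,0.001,0.034,9.7,0,0],
    [0.008,0.001,0.034,9.7,0,0],
    [0.008,0.001,0.034,9.7,0,0]
  ]
}}

```text
clock: 3.43
tool_pos: [0.404, -0.0897, 0.1224]
tcp_rot: [2.792, 0.0, 1.565]
wrist_force: [0.3, 0.3, -0.4]
opening: 0.0232
gripper_force: 0.0
```

```bash
python3 - <<'E'
from h import *
s=manip.get_state();print(s["clock"],s["tool_pos"],s["tcp_rot"],s["joints"],s["opening"])
o=ori(90,20); bar=np.array([.4255,-.09,.067]); z=o.apply([0,0,1])
plan([((bar+.013*z).tolist(),o)])
E
```

```text
3.4333 [ 0.40397892 -0.08969311  0.12243059] [2.79224630e+00 1.31975257e-04 1.56539138e+00] [-0.38309172 -0.37812153  2.47490547  0.19082277  0.7273577  -0.50015151] 0.023151929500046173
[-0.0002, 0.0012, 0.0724] [0.0, 0.1, -0.3]
--
```

{"api": "move_arm", "payload": {
  "motion": [
    [0,0,0.024,0,0,0],
    [0,0.001,0.048,0,0,0],
    [0,0.001,0.072,0,0,0],
    [0,0.001,0.072,0,0,0],
    [0,0.001,0.072,0,0,0]
  ]
}}

```text
clock: 3.85
tool_pos: [0.428, -0.0888, 0.0541]
tcp_rot: [2.796, -0.001, 1.566]
wrist_force: [0.4, -0.4, -0.5]
opening: 0.0231
gripper_force: 0.0
```

{"api": "move_arm", "payload": {
  "motion": [
    [0,0,0,0,0,0],
    [0,0,0,0,0,0],
    [0,0,0,0,0,0],
    [0,0,0,0,0,0],
    [0,0,0,0,0,0]
  ],
  "grip": 0.05
}}

```text
clock: 4.27
tool_pos: [0.4305, -0.0893, 0.0569]
tcp_rot: [2.79, 0.002, 1.568]
wrist_force: [-7.9, -3.4, 8.0]
opening: 0.0101
gripper_force: 30.0
```

```bash
python3 - <<'E'
from h import *
s=manip.get_state();print(s["clock"],s["tool_pos"],s["tcp_rot"],s["joints"],s["opening"],s["gripper_force"],s["wrist_force"])
p,R=tool(); z=R.apply([0,0,1]); d=.012
# closed-bar centre ~ TCP - d*z
bar=p-d*z; print("bar",bar)
h=np.array([bar[0]+.175,bar[1],bar[2]+.006]); W=[]
for th in np.radians(np.arange(10,81.4,10).tolist()+[81.4]):
    b=h+[-.175*np.cos(th)-.006*np.sin(th),0,.175*np.sin(th)-.006*np.cos(th)]
    tilt=20*(1-np.degrees(th)/81.4); o=ori(90,tilt); W.append(((b+d*o.apply([0,0,1])),o))
plan(W)
E
```

```text
4.2667 [ 0.43054198 -0.08931381  0.05686507] [2.79039415e+00 2.19596118e-03 1.56808128e+00] [-0.3510747  -0.18982735  2.4896969   0.23406939  0.52124857 -0.53321589] 0.010064245150636716 29.998944103717804 [-7.86402197 -3.38792156  8.01206185]
bar [ 0.42641378 -0.08927786  0.06813258]
[-0.0, 0.0115, -0.0281] [2.6, 0.2, -0.1]
--
[0.0, 0.015, -0.0263] [2.5, -0.0, 0.0]
--
[0.0, 0.0183, -0.024] [2.5, -0.0, 0.0]
--
[0.0, 0.0213, -0.0213] [2.5, 0.0, 0.0]
--
[0.0, 0.0239, -0.0183] [2.5, 0.0, 0.0]
--
[0.0, 0.0261, -0.0149] [2.5, -0.0, -0.0]
--
[0.0, 0.0278, -0.0113] [2.5, 0.0, 0.0]
--
[0.0, 0.0291, -0.0075] [2.5, -0.0, -0.0]
--
[0.0, 0.0041, -0.0008] [0.3, -0.0, 0.0]
--
```

{"api": "move_arm", "payload": {
  "motion": [
    [0,0.003,-0.006,0.5,0,0],
    [0,0.006,-0.012,1,0,0],
    [0,0.009,-0.018,1.5,0,0],
    [0,0.012,-0.024,2,0,0],
    [0,0.0148,-0.03,2.6,0,0]
  ]
}}

```text
clock: 4.68
tool_pos: [0.4315, -0.0892, 0.088]
tcp_rot: [2.842, 0.002, 1.569]
wrist_force: [-5.4, -6.9, -2.5]
opening: 0.0102
gripper_force: 30.0
```

{"api": "move_arm", "payload": {
  "motion": [
    [0,0.003,-0.0053,0.5,0,0],
    [0,0.006,-0.0106,1,0,0],
    [0,0.009,-0.0158,1.5,0,0],
    [0,0.012,-0.021,2,0,0],
    [0,0.015,-0.0263,2.5,0,0]
  ]
}}

```text
clock: 5.1
tool_pos: [0.4375, -0.0893, 0.1174]
tcp_rot: [2.887, 0.003, 1.569]
wrist_force: [-5.6, -6.4, -1.9]
opening: 0.0099
gripper_force: 30.0
```

{"api": "move_arm", "payload": {
  "motion": [
    [0,0.0037,-0.0048,0.5,0,0],
    [0,0.0073,-0.0096,1,0,0],
    [0,0.011,-0.0144,1.5,0,0],
    [0,0.0146,-0.0192,2,0,0],
    [0,0.0183,-0.024,2.5,0,0]
  ]
}}

```text
clock: 5.52
tool_pos: [0.4484, -0.0895, 0.1452]
tcp_rot: [2.932, 0.003, 1.569]
wrist_force: [-6.6, -6.5, 0.2]
opening: 0.0097
gripper_force: 30.0
```

```bash
python3 - <<'E'
from h import *
s=manip.get_state();print(s["clock"],s["tool_pos"],s["tcp_rot"],s["joints"],s["opening"],s["gripper_force"],s["wrist_force"])
p,R=tool(); b=p-.012*R.apply([0,0,1]); v=b-np.array([.6014,-.0893,.0741]); print(v,np.hypot(v[0],v[2]),np.degrees(np.arctan2(v[2],-v[0]))+2)
E
```

```text
5.5167 [ 0.44842945 -0.08946483  0.14523535] [2.93185591e+00 2.72503803e-03 1.56883879e+00] [-0.29427787 -0.21335551  2.28709698  0.07539508  0.86741809 -0.33560436] 0.009690283170417271 29.980739057064056 [-6.59146143 -6.54116318  0.23484426]
[-1.55468911e-01 -1.27959273e-04  8.28723373e-02] 0.17617720245881519 30.059741679269198
```

Following the arc well (30°). Continue.

{"api": "move_arm", "payload": {
  "motion": [
    [0,0.0043,-0.0043,0.5,0,0],
    [0,0.0085,-0.0085,1,0,0],
    [0,0.0128,-0.0128,1.5,0,0],
    [0,0.017,-0.017,2,0,0],
    [0,0.0213,-0.0213,2.5,0,0]
  ]
}}

```text
clock: 5.93
tool_pos: [0.464, -0.0897, 0.171]
tcp_rot: [2.977, 0.003, 1.569]
wrist_force: [-10.9, -6.3, 4.7]
opening: 0.0098
gripper_force: 30.0
```

{"api": "move_arm", "payload": {
  "motion": [
    [0,0.0048,-0.0037,0.5,0,0],
    [0,0.0096,-0.0073,1,0,0],
    [0,0.0143,-0.011,1.5,0,0],
    [0,0.0191,-0.0146,2,0,0],
    [0,0.0239,-0.0183,2.5,0,0]
  ]
}}

```text
clock: 6.35
tool_pos: [0.4856, -0.0899, 0.1947]
tcp_rot: [3.018, 0.003, 1.568]
wrist_force: [-8.5, -5.3, 5.6]
opening: 0.0099
gripper_force: 30.0
```

{"api": "move_arm", "payload": {
  "motion": [
    [0,0.0052,-0.003,0.5,0,0],
    [0,0.0104,-0.006,1,0,0],
    [0,0.0157,-0.009,1.5,0,0],
    [0,0.0209,-0.0119,2,0,0],
    [0,0.0261,-0.0149,2.5,0,0]
  ]
}}

```text
clock: 6.77
tool_pos: [0.5113, -0.0902, 0.2135]
tcp_rot: [3.057, 0.004, 1.568]
wrist_force: [-4.1, -4.0, 2.8]
opening: 0.0103
gripper_force: 30.0
```

{"api": "move_arm", "payload": {
  "motion": [
    [0,0.0056,-0.0023,0.5,0,0],
    [0,0.0111,-0.0045,1,0,0],
    [0,0.0167,-0.0068,1.5,0,0],
    [0,0.0222,-0.009,2,0,0],
    [0,0.0278,-0.0113,2.5,0,0]
  ]
}}

```text
clock: 7.18
tool_pos: [0.5385, -0.0905, 0.227]
tcp_rot: [3.1, 0.004, 1.568]
wrist_force: [-2.5, -5.6, -1.2]
opening: 0.0099
gripper_force: 30.0
```

```bash
python3 - <<'E'
from h import *
s=manip.get_state();print(s["clock"],s["tool_pos"],s["tcp_rot"],s["joints"],s["opening"],s["gripper_force"],s["wrist_force"])
p,R=tool(); b=p-.012*R.apply([0,0,1]); v=b-np.array([.6014,-.0893,.0741]); print(v,np.hypot(v[0],v[2]),np.degrees(np.arctan2(v[2],-v[0]))+2)
E
```

```text
7.1833 [ 0.53850199 -0.09047431  0.22701477] [3.09996146 0.00406204 1.56785604] [-2.15063798e-01  7.28718399e-04  1.92259963e+00  5.19285862e-03
  1.17671587e+00 -2.14102304e-01] 0.00985385980433661 29.99131590127945 [-2.51734768 -5.6189172  -1.18265336]
[-0.06339729 -0.00112414  0.16490428] 0.17667098431377465 70.9707915404886
```

{"api": "move_arm", "payload": {
  "motion": [
    [0,0.006,-0.0017,0.5,0,0],
    [0,0.0125,-0.0033,1,0,0],
    [0,0.019,-0.005,1.5,0,0],
    [0,0.025,-0.0065,2,0,0],
    [0,0.031,-0.0078,2.5,0,0]
  ]
}}

```text
clock: 7.6
tool_pos: [0.5693, -0.0908, 0.2358]
tcp_rot: [-3.14, 0.004, 1.568]
wrist_force: [-1.9, -5.6, 0.0]
opening: 0.0097
gripper_force: 30.0
```

{"api": "move_arm", "payload": {
  "motion": [
    [0,0,0,0,0,0],
    [0,0,0,0,0,0],
    [0,0,0,0,0,0],
    [0,0,0,0,0,0],
    [0,0,0,0,0,0]
  ]
}}

```text
clock: 8.02
tool_pos: [0.5694, -0.0908, 0.2358]
tcp_rot: [-3.141, 0.004, 1.568]
wrist_force: [-1.6, -5.0, 1.5]
opening: 0.0101
gripper_force: 30.0
```

```bash
python3 - <<'E'
from h import *
s=manip.get_state();print(s["clock"],s["tool_pos"],s["tcp_rot"],s["opening"],s["wrist_force"])
p,R=tool(); h=np.array([.6014,-.0893,.0741]); b=p-.012*R.apply([0,0,1]); v=b-h; r=np.hypot(v[0],v[2]);th=np.degrees(np.arctan2(v[2],-v[0]))+2;print(r,th)
for a in (th-3,75.5,74,72):
    q=np.radians(a-2); n=h+r*np.array([-np.cos(q),0,np.sin(q)])-b; n[1]=0; print(a,np.round(R.inv().apply(n),4))
cv2.imwrite("pics/side1.png",manip.camera("side")[200:360,200:420])
E
```

```text
8.0167 [ 0.56940184 -0.09075702  0.2357643 ] [-3.14092653  0.00421995  1.56770547] 0.010146034172042158 [-1.60548096 -4.99684992  1.51818316]
0.1765859950042106 81.56276662394751
78.56276662394751 [-0.     -0.009   0.0019]
75.5 [-0.     -0.0182  0.0044]
74 [-0.     -0.0226  0.0057]
72 [-0.0001 -0.0284  0.0077]
```

{"api": "move_arm", "payload": {
  "motion": [
    [0,-0.005,0.001,0,0,0],
    [0,-0.01,0.0022,0,0,0],
    [0,-0.014,0.0033,0,0,0],
    [0,-0.018,0.0044,0,0,0],
    [0,-0.0205,0.0051,0,0,0]
  ]
}}

```text
clock: 8.48
tool_pos: [0.5497, -0.0905, 0.2309]
tcp_rot: [3.139, 0.004, 1.568]
wrist_force: [1.6, -4.4, -0.4]
opening: 0.0099
gripper_force: 30.0
```

{"api": "move_arm", "payload": {
  "motion": [
    [0,-0.001,0.0003,0,0,0],
    [0,-0.002,0.0006,0,0,0],
    [0,-0.0025,0.0008,0,0,0],
    [0,-0.003,0.0009,0,0,0],
    [0,-0.003,0.0009,0,0,0]
  ]
}}

```text
clock: 8.9
tool_pos: [0.547, -0.0904, 0.2301]
tcp_rot: [3.139, 0.004, 1.568]
wrist_force: [1.7, -5.9, 1.2]
opening: 0.0096
gripper_force: 30.0
```

```bash
python3 - <<'E'
from h import *
s=manip.get_state();print(s["clock"],s["tool_pos"],s["tcp_rot"],s["opening"],s["wrist_force"])
p,R=tool(); h=np.array([.6014,-.0893,.0741]); b=p-.012*R.apply([0,0,1]); v=b-h; r=np.hypot(v[0],v[2]);th=np.degrees(np.arctan2(v[2],-v[0]))+2;print(r,th)
cv2.imwrite("pics/side1.png",cv2.resize(manip.camera("side")[180:360,200:440],None,fx=3,fy=3))
E
```

```text
8.9 [ 0.54698401 -0.09043618  0.23009304] [3.13938667 0.00388086 1.56763674] 0.00957242381349837 [ 1.65243184 -5.87684221  1.17859807]
0.17659441257904507 74.04378404617356
```

View pics/side1.png

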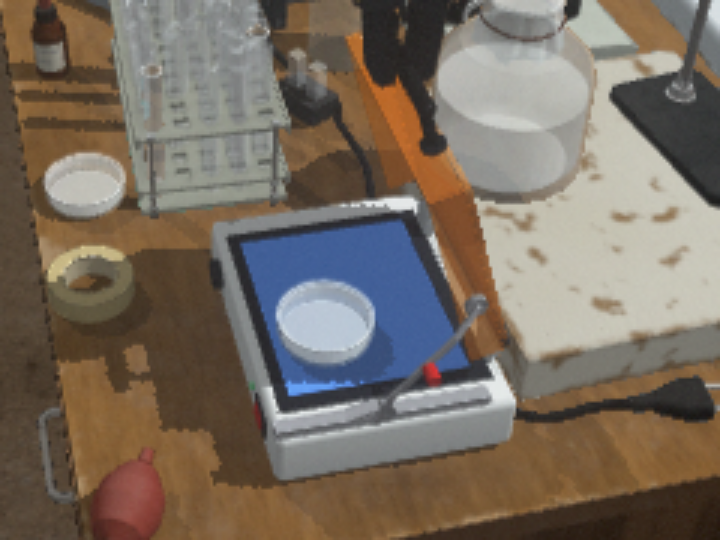

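The side crop shows the cover standing, with the stay from the flank (478,303) down to the track (388,410) and the dish free at (326,322). I'll lower a touch more to confirm it rests on the stay.

{"api": "move_arm", "payload": {
  "motion": [
    [0,-0.001,0.0003,0,0,0],
    [0,-0.002,0.0006,0,0,0],
    [0,-0.003,0.0009,0,0,0],
    [0,-0.003,0.0009,0,0,0],
    [0,-0.003,0.0009,0,0,0]
  ]
}}

```text
clock: 9.37
tool_pos: [0.5446, -0.0904, 0.2294]
tcp_rot: [3.138, 0.004, 1.568]
wrist_force: [2.0, -5.4, -0.0]
opening: 0.01
gripper_force: 30.0
```

{"api": "move_arm", "payload": {
  "motion": [
    [0,-0.001,0.0003,0,0,0],
    [0,-0.002,0.0006,0,0,0],
    [0,-0.003,0.0009,0,0,0],
    [0,-0.003,0.0009,0,0,0],
    [0,-0.003,0.0009,0,0,0]
  ]
}}

```text
clock: 9.78
tool_pos: [0.5429, -0.0904, 0.2289]
tcp_rot: [3.135, 0.004, 1.568]
wrist_force: [4.7, -5.0, -1.8]
opening: 0.01
gripper_force: 30.0
```

{"api": "move_arm", "payload": {
  "motion": [
    [0,0.002,-0.0005,0,0,0],
    [0,0.002,-0.0005,0,0,0],
    [0,0.002,-0.0005,0,0,0],
    [0,0.002,-0.0005,0,0,0],
    [0,0.002,-0.0005,0,0,0]
  ]
}}

```text
clock: 10.2
tool_pos: [0.5441, -0.0904, 0.2293]
tcp_rot: [3.137, 0.004, 1.568]
wrist_force: [3.5, -5.3, 0.4]
opening: 0.0099
gripper_force: 30.0
```

{"api": "move_arm", "payload": {
  "motion": [
    [0,0,0,0,0,0],
    [0,0,0,0,0,0],
    [0,0,0,0,0,0],
    [0,0,0,0,0,0],
    [0,0,0,0,0,0]
  ],
  "grip": 0.32
}}

```text
clock: 10.62
tool_pos: [0.5418, -0.0886, 0.227]
tcp_rot: [-3.139, 0.0, 1.568]
wrist_force: [0.0, 0.0, -0.8]
opening: 0.0284
gripper_force: 0.0
```

{"api": "move_arm", "payload": {
  "motion": [
    [0,0,-0.015,0,0,0],
    [0,0,-0.03,0,0,0],
    [0,0,-0.05,0,0,0],
    [0,0,-0.075,0,0,0],
    [0,0,-0.1,0,0,0]
  ]
}}

```text
clock: 11.03
tool_pos: [0.5417, -0.0885, 0.3273]
tcp_rot: [-3.138, 0.0, 1.568]
wrist_force: [0.1, -0.2, 0.5]
opening: 0.0284
gripper_force: 0.0
```

```bash
python3 - <<'E'
from h import *
s=manip.get_state();print(s["clock"],s["tool_pos"],s["tcp_rot"],s["opening"],s["wrist_force"],s["joints"])
for c in("side","top"):
    img=manip.camera(c)
    for n in("cover_handle","dish_center","stage_top","counter"):
        print(c,n,[(np.round(d["location"],4).tolist(),round(d["conf"],2)) for d in manip.spot_point(c,n)[:2]])
    if c=="top": cv2.imwrite("pics/top1.png",cv2.resize(img[150:270,90:290],None,fx=4,fy=4))
E
```

```text
11.0333 [ 0.54165211 -0.08851498  0.32734869] [-3.13803722e+00  1.16698533e-04  1.56791292e+00] 0.028399343494955015 [ 0.06886676 -0.19749306  0.51264982] [-2.06851228e-01 -1.66492230e-02  1.75554131e+00 -8.45891179e-04
  1.40615871e+00 -2.03827531e-01]
side cover_handle [([0.5403, -0.0885, 0.2368], 0.76), ([0.3667, 0.0029, -0.0002], 0.67)]
side dish_center [([0.5078, -0.1152, 0.0542], 0.93), ([0.504, 0.4165, -0.0059], 0.35)]
side stage_top [([0.5088, 0.4239, 0.0845], 0.64)]
side counter [([0.5043, 0.4148, -0.0014], 0.78)]
top cover_handle [([0.5455, -0.0912, 0.2405], 0.73), ([0.5755, 0.1878, 0.0003], 0.59)]
top dish_center [([0.5042, -0.1132, 0.0525], 0.96), ([0.3769, 0.114, -0.0023], 0.39)]
top stage_top [([0.5069, 0.4192, 0.0843], 0.73)]
top counter [([0.5034, 0.4174, 0.0053], 0.87)]
```

View pics/top1.png

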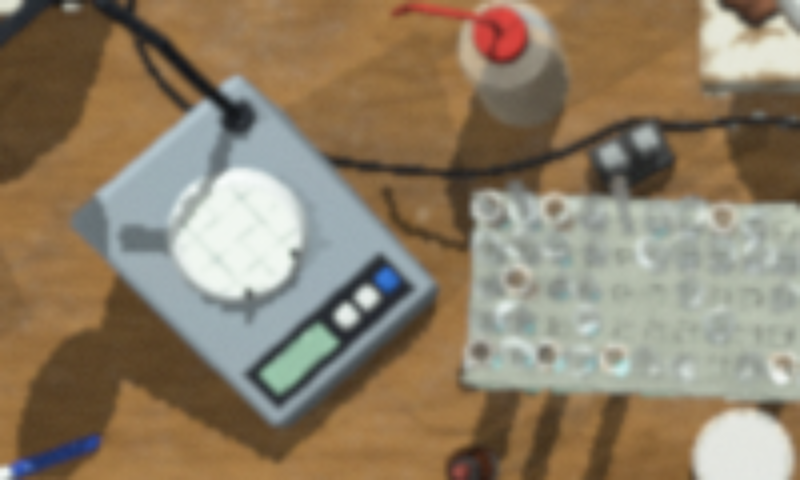

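Top crop: the counter's front edge runs (283,425)–(435,285), the stage is centred at (237,236) and the two pins are at (250,295) and (296,253). The cover bar is reported at z≈0.239, which matches the propped position.

```bash
python3 - <<'E'
from h import *
P=manip.camera_params("top");K,R,t=P["camera_matrix"],P["R"],P["t"]
def ray(u,v,z):
    u=u/4+90;v=v/4+150
    d=R.T@np.linalg.solve(K,[u,v,1]); c=-R.T@t; return c+d*(z-c[2])/d[2]
a,b=ray(283,425,.03),ray(435,285,.03); e=a-b; print("yaw",np.degrees(np.arctan2(-e[0],e[1])),np.linalg.norm(e[:2]))
a,b=ray(250,295,.077),ray(296,253,.077); e=a-b; print("yawpins",np.degrees(np.arctan2(-e[0],e[1])),np.linalg.norm(e[:2]))
print("stage",ray(237,236,.085))
o=ori(0,20); z=o.apply([0,0,1]); d=np.array([.506,-.115,.053])
plan([((.44,-.11,.30),o),(d-.09*z,o),(d,o)])
E
```

```text
yaw 42.93969351595928 0.1306720780796949
yawpins 42.982469304574344 0.037986480035597625
stage [0.51309202 0.42431071 0.085     ]
[-0.0072, -0.0338, 0.0087] [-5.3, 5.3, 29.6]
[-0.0237, -0.0262, 0.0044] [-5.3, 5.3, 29.6]
[-0.0338, -0.0112, -0.0001] [-5.3, 5.3, 29.6]
--
[-0.0225, 0.005, 0.1647] [0.0, -0.0, -0.0]
--
[0.0, 0.0, 0.09] [0.0, 0.0, -0.0]
--
```

{"api": "move_arm", "payload": {
  "motion": [
    [-0.0072,-0.0338,0.0087,-5.3,5.3,29.6],
    [-0.0072,-0.0338,0.0087,-5.3,5.3,29.6],
    [-0.0072,-0.0338,0.0087,-5.3,5.3,29.6],
    [-0.0072,-0.0338,0.0087,-5.3,5.3,29.6],
    [-0.0072,-0.0338,0.0087,-5.3,5.3,29.6]
  ],
  "grip": 0.87
}}

```text
clock: 11.95
tool_pos: [0.5075, -0.0961, 0.3177]
tcp_rot: [3.079, -0.111, 1.048]
wrist_force: [-0.3, 0.0, -0.2]
opening: 0.0597
gripper_force: 0.0
```

{"api": "move_arm", "payload": {
  "motion": [
    [-0.0237,-0.0262,0.0044,-5.3,5.3,29.6],
    [-0.0237,-0.0262,0.0044,-5.3,5.3,29.6],
    [-0.0237,-0.0262,0.0044,-5.3,5.3,29.6],
    [-0.0237,-0.0262,0.0044,-5.3,5.3,29.6],
    [-0.0237,-0.0262,0.0044,-5.3,5.3,29.6]
  ]
}}

```text
clock: 12.37
tool_pos: [0.4736, -0.103, 0.309]
tcp_rot: [3.076, -0.24, 0.531]
wrist_force: [0.5, 0.0, 0.2]
opening: 0.0766
gripper_force: 0.0
```

{"api": "move_arm", "payload": {
  "motion": [
    [-0.0338,-0.0112,0,-5.3,5.3,29.6],
    [-0.0338,-0.0112,0,-5.3,5.3,29.6],
    [-0.0338,-0.0112,0,-5.3,5.3,29.6],
    [-0.0338,-0.0112,0,-5.3,5.3,29.6],
    [-0.0338,-0.0112,0,-5.3,5.3,29.6]
  ]
}}

```text
clock: 12.78
tool_pos: [0.4398, -0.1099, 0.3001]
tcp_rot: [-3.141, -0.352, -0.006]
wrist_force: [0.5, 0.2, 0.6]
opening: 0.0768
gripper_force: 0.0
```

{"api": "move_arm", "payload": {
  "motion": [
    [-0.0225,0.005,0.1647,0,0,0],
    [-0.0225,0.005,0.1647,0,0,0],
    [-0.0225,0.005,0.1647,0,0,0],
    [-0.0225,0.005,0.1647,0,0,0],
    [-0.0225,0.005,0.1647,0,0,0]
  ]
}}

```text
clock: 13.2
tool_pos: [0.4704, -0.1128, 0.1285]
tcp_rot: [-3.136, -0.336, -0.001]
wrist_force: [-1.6, 0.2, -1.1]
opening: 0.0768
gripper_force: 0.0
```

```bash
python3 - <<'E'
from h import *
s=manip.get_state();print(s["clock"],s["tool_pos"],s["tcp_rot"],s["opening"],s["wrist_force"],s["joints"])
cv2.imwrite("pics/w2.png",manip.camera("wrist"))
print([(np.round(d["location"],4).tolist(),round(d["conf"],2)) for d in manip.spot_point("wrist","dish_center")[:2]])
o=ori(0,20); d=np.array([.506,-.115,.053]); plan([(d,o)])
E
```

```text
13.2 [ 0.47041026 -0.11282443  0.12846983] [-3.13631285e+00 -3.35576720e-01 -1.27606170e-03] 0.0768417824669733 [-1.61552464  0.19291027 -1.12795488] [-0.3754473  -0.20157288  2.33598658  0.19465548  0.70451923  1.06641511]
[([0.5033, -0.1132, 0.0544], 0.66)]
[0.001, 0.0005, 0.0891] [-0.1, 0.1, -0.0]
--
```

View pics/w2.png

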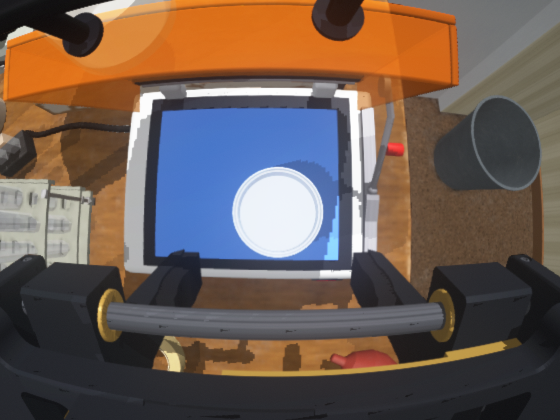

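The dish at (277,212) is centred between the fingers at 200 and 355. The stay tip, at (370,195), is clear of the right finger.

{"api": "move_arm", "payload": {
  "motion": [
    [0.001,0,0.03,0,0,0],
    [0.001,0,0.055,0,0,0],
    [0,0,0.075,0,0,0],
    [0,0,0.085,0,0,0],
    [0,0,0.0885,0,0,0]
  ]
}}

```text
clock: 13.72
tool_pos: [0.5084, -0.1158, 0.057]
tcp_rot: [3.14, -0.354, 0.001]
wrist_force: [0.2, 0.9, 0.6]
opening: 0.0768
gripper_force: 0.0
```

{"api": "move_arm", "payload": {
  "motion": [
    [0,0,0,0,0,0],
    [0,0,0,0,0,0],
    [0,0,0,0,0,0],
    [0,0,0,0,0,0],
    [0,0,0,0,0,0]
  ]
}}

```text
clock: 14.13
tool_pos: [0.5076, -0.1157, 0.0569]
tcp_rot: [3.14, -0.354, 0.001]
wrist_force: [0.0, -0.4, 0.1]
opening: 0.0764
gripper_force: 0.0
```

{"api": "move_arm", "payload": {
  "motion": [
    [-0.0035,0,0.0024,0,0,0],
    [-0.0035,0,0.0024,0,0,0],
    [-0.0035,0,0.0024,0,0,0],
    [-0.0035,0,0.0024,0,0,0],
    [-0.0035,0,0.0024,0,0,0]
  ]
}}

```text
clock: 14.55
tool_pos: [0.5045, -0.1154, 0.0522]
tcp_rot: [3.14, -0.352, 0.0]
wrist_force: [-0.4, -0.1, -0.5]
opening: 0.0765
gripper_force: 0.0
```

{"api": "move_arm", "payload": {
  "motion": [
    [0,0,0,0,0,0],
    [0,0,0,0,0,0],
    [0,0,0,0,0,0],
    [0,0,0,0,0,0],
    [0,0,0,0,0,0]
  ],
  "grip": 0.6
}}

```text
clock: 14.97
tool_pos: [0.5046, -0.1155, 0.0523]
tcp_rot: [3.14, -0.352, 0.0]
wrist_force: [0.4, -0.0, -0.3]
opening: 0.0582
gripper_force: 30.0
```

```bash
python3 - <<'E'
from h import *
s=manip.get_state();print(s["clock"],s["tool_pos"],s["tcp_rot"],s["opening"],s["gripper_force"],s["wrist_force"])
E
```

```text
14.9667 [ 0.50463595 -0.11547242  0.05227233] [ 3.14029888e+00 -3.52119743e-01  3.84088527e-04] 0.05820154344828458 29.970434832503088 [ 0.37109563 -0.04763555 -0.33168013]
```

```bash
python3 - <<'E'
from h import *
p,R=tool(); z=R.apply([0,0,1]); o=ori(0,20); st=np.array([.511,.4215,.085])
n=np.array([-np.sin(np.radians(24))*np.cos(np.radians(43)),-np.sin(np.radians(24))*np.sin(np.radians(43)),np.cos(np.radians(24))])
print(st+.08*n)
plan([(p-.03*z,R),(p-.13*z,R),((.45,-.09,.30),o),((.46,.15,.31),ori(21,30,21)),(st+.16*n,ori(43,44,43)),(st+.06*n,ori(43,44,43))])
E
```

```text
[0.48720253 0.3993085  0.15808364]
[-0.0, -0.0, -0.03] [0.0, 0.0, 0.0]
--
[-0.0, 0.0, -0.1] [0.0, 0.0, 0.0]
--
[0.0342, -0.0252, -0.1214] [0.1, -0.2, 0.0]
--
[0.0064, -0.12, -0.003] [4.4, 4.9, -9.5]
[0.026, -0.1171, 0.0076] [4.4, 4.9, -9.5]
--
[0.0169, -0.1054, 0.0553] [6.6, 6.9, -8.8]
[0.0248, -0.0949, 0.0695] [6.6, 6.9, -8.8]
--
[-0.0342, 0.0, 0.094] [0.0, 0.0, 0.0]
--
```

{"api": "move_arm", "payload": {
  "motion": [
    [0,0,-0.004,0,0,0],
    [0,0,-0.01,0,0,0],
    [0,0,-0.017,0,0,0],
    [0,0,-0.024,0,0,0],
    [0,0,-0.03,0,0,0]
  ]
}}

```text
clock: 15.38
tool_pos: [0.4943, -0.1156, 0.0816]
tcp_rot: [3.14, -0.353, 0.001]
wrist_force: [-0.1, -0.0, 0.7]
opening: 0.058
gripper_force: 30.0
```

{"api": "move_arm", "payload": {
  "motion": [
    [0,0,-0.015,0,0,0],
    [0,0,-0.035,0,0,0],
    [0,0,-0.055,0,0,0],
    [0,0,-0.078,0,0,0],
    [0,0,-0.1,0,0,0]
  ]
}}

```text
clock: 15.8
tool_pos: [0.459, -0.1152, 0.1758]
tcp_rot: [3.14, -0.352, 0.001]
wrist_force: [0.4, 0.6, 0.1]
opening: 0.0585
gripper_force: 30.0
```

```bash
python3 - <<'E'
from h import *
s=manip.get_state();print(s["clock"],s["tool_pos"],s["tcp_rot"],s["opening"],s["gripper_force"])
for c in("side","wrist","top"):
    manip.camera(c)
    for n in("cover_handle","dish_center"):
        print(c,n,[(np.round(d["location"],4).tolist(),round(d["conf"],2)) for d in manip.spot_point(c,n)[:1]])
E
```

```text
15.8 [ 0.45902988 -0.11523491  0.17578462] [ 3.13990783e+00 -3.52489619e-01  5.16042534e-04] 0.05851107594544695 29.969105448690243
side cover_handle [([0.5414, -0.0906, 0.2363], 0.93)]
side dish_center [([0.4602, -0.1144, 0.1797], 0.58)]
wrist cover_handle [([0.5465, -0.0916, 0.2387], 0.72)]
wrist dish_center [([0.4574, -0.117, 0.18], 0.79)]
top cover_handle [([0.5482, -0.0916, 0.2399], 0.84)]
top dish_center [([0.4554, -0.1139, 0.1727], 0.57)]
```

{"api": "move_arm", "payload": {
  "motion": [
    [0.007,-0.005,-0.025,0,0,0],
    [0.014,-0.01,-0.05,0,0,0],
    [0.021,-0.015,-0.075,0,0,0],
    [0.028,-0.02,-0.1,0,0,0],
    [0.034,-0.025,-0.121,0,0,0]
  ]
}}

```text
clock: 16.67
tool_pos: [0.45, -0.0899, 0.3004]
tcp_rot: [3.141, -0.352, 0.0]
wrist_force: [1.4, -0.1, 0.2]
opening: 0.0584
gripper_force: 30.0
```

{"api": "move_arm", "payload": {
  "motion": [
    [0.0013,-0.024,-0.0006,0.9,1,-1.9],
    [0.0026,-0.048,-0.0012,1.8,2,-3.8],
    [0.0038,-0.072,-0.0018,2.6,3,-5.7],
    [0.005,-0.096,-0.0024,3.5,4,-7.6],
    [0.0064,-0.12,-0.003,4.4,4.9,-9.5]
  ]
}}

```text
clock: 17.08
tool_pos: [0.4546, 0.031, 0.3033]
tcp_rot: [-3.134, -0.437, 0.181]
wrist_force: [0.8, -0.6, -0.2]
opening: 0.0577
gripper_force: 30.0
```

{"api": "move_arm", "payload": {
  "motion": [
    [0.005,-0.0234,0.0015,0.9,1,-1.9],
    [0.01,-0.0468,0.003,1.8,2,-3.8],
    [0.0156,-0.07,0.0046,2.6,3,-5.7],
    [0.0208,-0.0937,0.006,3.5,4,-7.6],
    [0.026,-0.1171,0.0076,4.4,4.9,-9.5]
  ]
}}

```text
clock: 17.5
tool_pos: [0.4596, 0.1511, 0.308]
tcp_rot: [3.139, -0.523, 0.369]
wrist_force: [-0.3, 0.8, -0.5]
opening: 0.0585
gripper_force: 30.0
```

{"api": "move_arm", "payload": {
  "motion": [
    [0.0034,-0.021,0.011,1.3,1.4,-1.8],
    [0.0068,-0.042,0.022,2.6,2.8,-3.5],
    [0.01,-0.063,0.033,4,4.1,-5.3],
    [0.0135,-0.084,0.044,5.3,5.5,-7],
    [0.0169,-0.1054,0.0553,6.6,6.9,-8.8]
  ]
}}

```text
clock: 17.92
tool_pos: [0.4615, 0.2645, 0.268]
tcp_rot: [-3.131, -0.645, 0.552]
wrist_force: [0.8, 0.5, 0.3]
opening: 0.0583
gripper_force: 30.0
```

{"api": "move_arm", "payload": {
  "motion": [
    [0.005,-0.019,0.0139,1.3,1.4,-1.8],
    [0.01,-0.038,0.0278,2.6,2.8,-3.5],
    [0.0149,-0.057,0.0417,4,4.1,-5.3],
    [0.0198,-0.076,0.0556,5.3,5.5,-7],
    [0.0248,-0.0949,0.0695,6.6,6.9,-8.8]
  ]
}}

```text
clock: 18.33
tool_pos: [0.4634, 0.3776, 0.2278]
tcp_rot: [3.136, -0.766, 0.754]
wrist_force: [-0.0, 0.6, 0.7]
opening: 0.0583
gripper_force: 30.0
```

```bash
python3 - <<'E'
from h import *
s=manip.get_state();print(s["clock"],s["tool_pos"],s["tcp_rot"],s["opening"],s["gripper_force"],s["joints"])
cv2.imwrite("pics/w3.png",manip.camera("wrist"))
for c in("wrist","side","top"):
    if c!="wrist": manip.camera(c)
    for n in("stage_top","dish_center","counter"):
        print(c,n,[(np.round(d["location"],4).tolist(),round(d["conf"],2)) for d in manip.spot_point(c,n)[:1]])
st=np.array([.511,.4215,.085]);o=ori(43,44,43);n=ori(43,24,43).apply([0,0,-1]); plan([(st+.05*n,o),(st+.006*n,o)])
E
```

```text
18.3333 [0.46337588 0.37763278 0.22784822] [ 3.13624059 -0.76571703  0.75371668] 0.05832489800028348 29.969446911709383 [ 0.57465979 -0.26554886  2.33640765  0.36944509  0.33338157  1.09036355]
wrist stage_top []
wrist dish_center [([0.4611, 0.3758, 0.2291], 0.88)]
wrist counter []
side stage_top []
side dish_center [([0.4665, 0.3756, 0.2282], 0.6)]
side counter [([0.5041, 0.4156, -0.0025], 0.6)]
top stage_top [([0.5093, 0.421, 0.087], 0.75)]
top dish_center [([0.4637, 0.3765, 0.2299], 0.79)]
top counter [([0.5029, 0.4165, 0.0022], 0.82)]
[-0.0374, -0.0017, 0.1028] [0.3, -0.0, 0.0]
--
[-0.015, -0.0, 0.0413] [0.0, -0.0, -0.0]
--
```

View pics/w3.png

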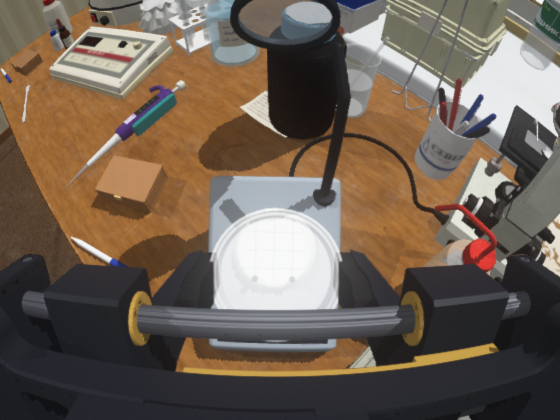

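The wrist view, through the glass, shows the stage grid centred near (276,250) and the two pins near (254,279) and (294,280). The counter's axes line up with the gripper. I'll compute the lateral offset from these.

```bash
python3 - <<'E'
from h import *
P=manip.camera_params("wrist");K,R,t=P["camera_matrix"],P["R"],P["t"]
c=-R.T@t; S=ori(43,24,43)*Rn.from_euler('x',180,degrees=True)
X=S.as_matrix(); st=np.array([.511,.4215,.085])
def ray(u,v,h):
    x=np.array([u-K[0,2],v-K[1,2]]);r=np.hypot(*x);a=r/K[0,0]
    d=R.T@np.append(np.sin(a)*x/r,np.cos(a)); n=X[:,2]
    return X.T@(c+d*((st+h*n-c)@n)/(d@n)-st)
for u,v in((254,279),(294,280)): print(ray(u,v,.005)*1000)
print(ray(276,250,0)*1000)
def proj(q):
    y=R@(st+X@np.array(q))+t; a=np.arctan2(np.hypot(y[0],y[1]),y[2]); return K[:2,2]+K[0,0]*a*y[:2]/np.hypot(y[0],y[1])
for q in([0,0,0],[.037,0,0],[-.028,.018,.005],[-.028,-.018,.005],[0,.037,0],[0,-.037,0]): print(q,proj(q).round(1))
cv2.imwrite("pics/w3c.png",cv2.resize(cv2.imread("pics/w3.png")[195:345,195:355],None,fx=4,fy=4,interpolation=cv2.INTER_CUBIC))
p,Q=tool(); d=X.T@(np.array([.4637,.3767,.2288])-p); print("dish-TCP stage axes",d*1000)
E
```

```text
[-26.85113696  19.33404769   5.        ]
[-27.84921404 -19.52401455   5.        ]
[ 1.29724806e+00 -2.06927627e+00  5.72102655e-14]
[0, 0, 0] [273.9 251.3]
[0.037, 0, 0] [273.9 213.7]
[-0.028, 0.018, 0.005] [255.4 280.2]
[-0.028, -0.018, 0.005] [292.4 280.2]
[0, 0.037, 0] [236.4 251.1]
[0, -0.037, 0] [311.4 251.1]
dish-TCP stage axes [-0.96793371  0.66807248 -1.49066872]
```

View pics/w3c.png

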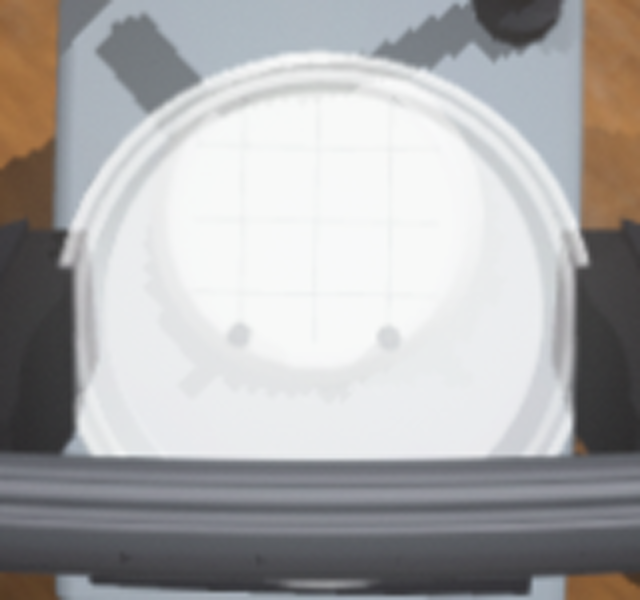

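Grid centre is at (274,250) and the pins are at (254.5,278.5) and (292,279), so my stage estimate is within 1.5 mm. I'll aim about 2 mm up-slope of the pins.

```bash
cat >> h.py <<'E'
S=ori(43,24,43)*Rn.from_euler('x',180,degrees=True); st=np.array([.511,.4215,.085]); OP=ori(43,44,43)
T=lambda x,y,z: st+S.apply([x,y,z])
def rel():
    p,R=tool(); return S.inv().apply(p-st)*1000
E
python3 - <<'E'
from h import *
print(rel()); plan([(T(.004,-.0005,.035),OP),(T(.004,-.0005,.009),OP)])
E
```

```text
[-5.76778917e-02 -1.17419588e+00  1.59355997e+02]
[-0.0387, -0.0013, 0.1182] [0.3, -0.0, 0.0]
--
[-0.0089, 0.0, 0.0244] [0.0, -0.0, -0.0]
--
```

{"api": "move_arm", "payload": {
  "motion": [
    [-0.008,0,0.024,0,0,0],
    [-0.016,0,0.048,0,0,0],
    [-0.024,0,0.072,0,0,0],
    [-0.032,-0.001,0.096,0,0,0],
    [-0.0387,-0.001,0.118,0.3,0,0]
  ]
}}

```text
clock: 19.35
tool_pos: [0.4964, 0.4097, 0.1329]
tcp_rot: [-3.14, -0.767, 0.752]
wrist_force: [-0.6, -0.4, 0.7]
opening: 0.0582
gripper_force: 30.0
```

{"api": "move_arm", "payload": {
  "motion": [
    [-0.003,0,0.008,0,0,0],
    [-0.006,0,0.016,0,0,0],
    [-0.008,0,0.022,0,0,0],
    [-0.009,0,0.0244,0,0,0],
    [-0.009,0,0.0244,0,0,0]
  ]
}}

```text
clock: 19.77
tool_pos: [0.5044, 0.417, 0.1107]
tcp_rot: [-3.139, -0.768, 0.751]
wrist_force: [-0.3, -0.7, -0.5]
opening: 0.0581
gripper_force: 30.0
```

```bash
python3 - <<'E'
from h import *
print(rel(),manip.get_state()["wrist_force"],np.degrees(manip.get_state()["tcp_rot"])); plan([(T(.004,-.0005,.006),OP),(T(.004,-.0005,.0045),OP)])
E
```

```text
[ 3.25493795  1.21671404 26.68675686] [-0.25929131 -0.70154141 -0.54494933] [-179.8542493   -44.02690968   43.00999413]
[-0.0064, 0.0018, 0.0197] [-0.2, -0.0, 0.0]
--
[-0.0005, -0.0, 0.0014] [0.0, 0.0, 0.0]
--
```

{"api": "move_arm", "payload": {
  "motion": [
    [-0.001,0,0.004,0,0,0],
    [-0.002,0.001,0.008,0,0,0],
    [-0.004,0.0015,0.012,0,0,0],
    [-0.005,0.0015,0.016,0,0,0],
    [-0.005,0.0015,0.016,0,0,0]
  ]
}}

```text
clock: 20.18
tool_pos: [0.511, 0.4212, 0.0964]
tcp_rot: [-3.139, -0.769, 0.751]
wrist_force: [-0.1, -0.2, 0.1]
opening: 0.0586
gripper_force: 30.0
```

```bash
python3 - <<'E'
from h import *
print(rel(),manip.get_state()["wrist_force"]); plan([(T(.004,-.0005,.007),OP),(T(.004,-.0005,.0045),OP)])
E
```

```text
[ 4.47305959 -0.25250978 10.46281896] [-0.12300994 -0.18206636  0.10490785]
[-0.0016, 0.0003, 0.0031] [-0.1, -0.1, 0.0]
--
[-0.0009, -0.0, 0.0023] [0.0, -0.0, -0.0]
--
```

{"api": "move_arm", "payload": {
  "motion": [
    [-0.0005,0,0.001,0,0,0],
    [-0.001,0,0.002,0,0,0],
    [-0.0016,0,0.003,0,0,0],
    [-0.0016,0,0.0033,0,0,0],
    [-0.0016,0,0.0033,0,0,0]
  ]
}}

```text
clock: 20.6
tool_pos: [0.5116, 0.4222, 0.093]
tcp_rot: [-3.139, -0.769, 0.752]
wrist_force: [0.0, 1.3, -1.3]
opening: 0.0586
gripper_force: 30.0
```

{"api": "move_arm", "payload": {
  "motion": [
    [-0.0002,0,0.0005,0,0,0],
    [-0.0005,0,0.0014,0,0,0],
    [-0.0005,0,0.0014,0,0,0],
    [-0.0005,0,0.0014,0,0,0],
    [-0.0005,0,0.0014,0,0,0]
  ]
}}

```text
clock: 21.02
tool_pos: [0.5121, 0.4227, 0.0916]
tcp_rot: [-3.14, -0.769, 0.752]
wrist_force: [0.3, -0.1, 0.2]
opening: 0.0582
gripper_force: 30.0
```

```bash
python3 - <<'E'
from h import *
print(rel(),manip.get_state()["wrist_force"])
E
```

```text
[4.10829703 0.11687838 5.3829454 ] [ 0.28964513 -0.1166568   0.23229222]
```

Not yet touching; continue in about 1 mm steps along the stage normal.

{"api": "move_arm", "payload": {
  "motion": [
    [-0.0003,0,0.001,0,0,0],
    [-0.0003,0,0.001,0,0,0],
    [-0.0003,0,0.001,0,0,0],
    [-0.0003,0,0.001,0,0,0],
    [-0.0003,0,0.001,0,0,0]
  ]
}}

```text
clock: 21.43
tool_pos: [0.5124, 0.4229, 0.0911]
tcp_rot: [-3.14, -0.77, 0.752]
wrist_force: [-4.7, -3.1, 5.2]
opening: 0.0584
gripper_force: 30.0
```

{"api": "move_arm", "payload": {
  "motion": [
    [-0.0003,0,0.001,0,0,0],
    [-0.0003,0,0.001,0,0,0],
    [-0.0003,0,0.001,0,0,0],
    [-0.0003,0,0.001,0,0,0],
    [-0.0003,0,0.001,0,0,0]
  ]
}}

```text
clock: 21.85
tool_pos: [0.5127, 0.4232, 0.0908]
tcp_rot: [-3.14, -0.771, 0.753]
wrist_force: [-8.9, -7.4, 11.1]
opening: 0.0584
gripper_force: 30.0
```

```bash
python3 - <<'E'
from h import *
print(rel(),manip.get_state()["wrist_force"])
E
```

```text
[4.55350735 0.12701834 4.29422127] [-8.93110022 -7.44939131 11.11093049]
```

Contact at the expected height. Ease off and release.

{"api": "move_arm", "payload": {
  "motion": [
    [0.0003,0,-0.001,0,0,0],
    [0.0003,0,-0.001,0,0,0],
    [0.0003,0,-0.001,0,0,0],
    [0.0003,0,-0.001,0,0,0],
    [0.0003,0,-0.001,0,0,0]
  ]
}}

```text
clock: 22.27
tool_pos: [0.5125, 0.423, 0.0908]
tcp_rot: [-3.139, -0.77, 0.752]
wrist_force: [-2.1, -1.9, 4.3]
opening: 0.0582
gripper_force: 30.0
```

{"api": "move_arm", "payload": {
  "motion": [
    [0,0,0,0,0,0],
    [0,0,0,0,0,0],
    [0,0,0,0,0,0],
    [0,0,0,0,0,0],
    [0,0,0,0,0,0]
  ],
  "grip": 0.86
}}

```text
clock: 22.68
tool_pos: [0.5124, 0.4229, 0.0905]
tcp_rot: [-3.139, -0.769, 0.752]
wrist_force: [0.5, -0.4, -1.6]
opening: 0.0761
gripper_force: 0.0
```

```bash
python3 - <<'E'
from h import *
print(rel(),manip.get_state()["wrist_force"],manip.get_state()["opening"])
cv2.imwrite("pics/w4.png",manip.camera("wrist")[100:380,120:440])
for c in("wrist","side","top"):
    if c!="wrist": manip.camera(c)
    for d in manip.spot_point(c,"dish_center")[:1]: print(c,S.inv().apply(np.array(d["location"])-st)*1000,d["conf"])
E
```

```text
[4.03650317 0.10790602 4.19723865] [ 0.49698891 -0.43796732 -1.61131152] 0.0760639866070168
wrist [1.1981298  1.7198025  6.14383954] 0.81
side [5.54957768 0.38631663 5.19162278] 0.47
top [ -45.52469032 -188.79242995  -75.84016723] 0.67
```

View pics/w4.png

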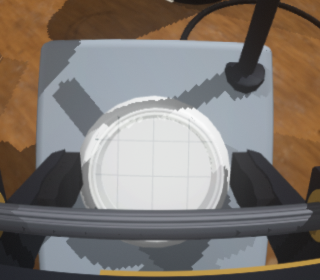

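The dish lies on the stage between the open fingers, centred at about (155,170) in the crop. Retract.

{"api": "move_arm", "payload": {
  "motion": [
    [0,0,-0.008,0,0,0],
    [0,0,-0.02,0,0,0],
    [0,0,-0.04,0,0,0],
    [0,0,-0.065,0,0,0],
    [0.01,0,-0.09,0,0,0]
  ]
}}

```text
clock: 23.4
tool_pos: [0.4815, 0.3984, 0.1378]
tcp_rot: [-3.13, -0.773, 0.752]
wrist_force: [0.2, 0.1, 0.5]
opening: 0.076
gripper_force: 0.0
```

{"api": "move_arm", "payload": {
  "motion": [
    [0.02,0,-0.02,0,0,0],
    [0.04,0,-0.03,0,0,0],
    [0.04,0,-0.04,0,0,0],
    [0.04,0,-0.04,0,0,0],
    [0.04,0,-0.04,0,0,0]
  ]
}}

```text
clock: 23.82
tool_pos: [0.4839, 0.3998, 0.1971]
tcp_rot: [-3.131, -0.778, 0.754]
wrist_force: [0.4, 0.3, -0.7]
opening: 0.0759
gripper_force: 0.0
```

```bash
python3 - <<'E'
from h import *
s=manip.get_state();print(s["tool_pos"],s["clock"])
im=manip.camera("wrist"); cv2.imwrite("pics/w5.png",im)
for c in("wrist","side","top"):
    if c!="wrist": manip.camera(c)
    for d in manip.spot_point(c,"dish_center")[:1]: print(c,S.inv().apply(np.array(d["location"])-st)*1000,d["conf"])
    print([np.round(d["location"],3) for d in manip.spot_point(c,"cover_handle")[:1]])
E
```

```text
[0.48393097 0.39982701 0.19705761] 23.8167
wrist [2.07728775 0.20459951 5.20509507] 0.97
[]
side [ 6.3259399  -4.00494583  7.25416386] 0.95
[array([ 0.542, -0.089,  0.236])]
top [ 5.04632042 -0.43297904  6.94817813] 0.57
[array([ 0.544, -0.089,  0.241])]
```

View pics/w5.png

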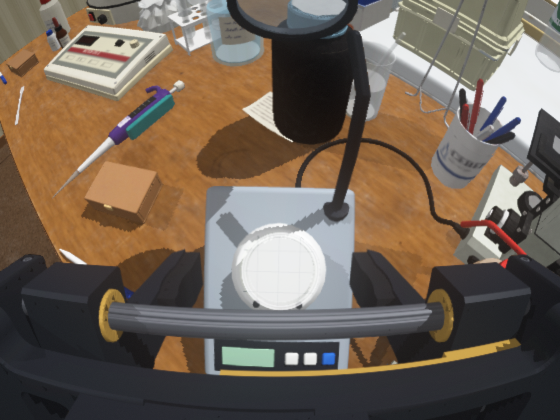

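```bash
python3 - <<'E'
from h import *
from scipy.optimize import minimize
im=manip.camera("wrist"); P=manip.camera_params("wrist");K,R,t=P["camera_matrix"],P["R"],P["t"]
def proj(q):
    y=(st+S.apply(q))@R.T+t; r=np.hypot(y[:,0],y[:,1]); a=np.arctan2(r,y[:,2]); return K[:2,2]+K[0,0]*(a/r)[:,None]*y[:,:2]
print("pins pred",proj(np.array([[-.028,.018,.006],[-.028,-.018,.006]])).round(1).tolist())
m=manip.trace("wrist","dish_center")[0]["pixels"]; ys,xs=np.where(m); print(xs.min(),xs.max(),ys.min(),ys.max())
A=np.linspace(0,2*np.pi,60); B=298
def cost(v):
    q=np.vstack([np.c_[v[0]/1e3+r*np.cos(A),v[1]/1e3+r*np.sin(A),0*A+z] for r,z in((.030,0),(.032,.015))])
    h=cv2.convexHull((proj(q)*16).astype(np.int32)); k=np.zeros(m.shape,np.uint8); cv2.fillConvexPoly(k,h,1,shift=4)
    return (k[:B].astype(bool)!=m[:B]).sum()
r=min((minimize(cost,[x,0],method="Nelder-Mead",options=dict(initial_simplex=[[x,0],[x+2,0],[x,2]])) for x in(0,3,6)),key=lambda r:r.fun); print(r.x,r.fun,m[:B].sum())
E
```

```text
pins pred [[258.7, 302.7], [301.8, 302.9]]
241 320 229 307
[1.72678208 0.29079485] 121.0 4533
```

```bash
python3 -c "
from plant import manip
print(manip.finish_job())"
```

```text
the job is handed in; nothing more can be done
None
```

I handed the job in at about 24 s of the 64 s allowed; the hand-in returned no verdict. The cover stands propped on its stay, and by my last measurement the dish lies flat on the stage within about 3 mm of centre, next to the stop pins (not confirmed touching them) and let go.

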